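Shut the gas fluxer's filler before lighting the torch

TASK

The gas fluxer has been topped up and its filler still stands open. Swing the hinged cap over onto the neck, then screw it down clockwise until it is fully tight, so that the torch can be lit. Leave the other things on the bench where they are.

Things in the scene. Friction and masses are not known exactly. Their poses are not given: they have to be found in the camera images.
- fluxer: gas fluxer, bolted down: upright stainless tank 116 mm across on a grey foot 160 x 160 x 8 mm, brass neck on top on the tank's axis. Origin under the centre of the foot, on the bench; z up; x points from the neck to the filler hinge. Brass valves reach 122 mm out along +y and -y, tops at most 145 mm above the bench; a sight tube stands on the -x side
- neck_mouth (a point): centre of the brass neck's mouth, on the tank's axis, 205 mm above the bench; the neck is 45 mm across
- filler_hinge (a point): hinge pin of the filler arm, 52 mm from the tank's axis along the fluxer's x, 199 mm above the bench; the pin runs along the fluxer's y. The arm is a flat steel ring, 76 mm across and 4 mm thick, round the cap's skirt; the cap's axis is 52 mm from the pin
- filler_arm (a joint): angle of the arm on its pin: 0 = down flat, cap on the neck; 1.57 = cap on edge above the pin, its grip bar facing away from the neck along the fluxer's +x; 1.9 = open stop. Slightly stiff (about 0.05 N m): it stays where left above about 0.85 rad and drops shut by itself below about 0.5. Starts at 1.35 to 1.85
- filler_cap (a joint): turn of the screw cap in the arm: 0 = loose end of its thread, 2.3 = fully tight, a hard stop; grows clockwise seen from above. Friction about 0.13 N m, stays where left, sinks 4 mm from loose to tight. Starts at 0 to 0.25. It goes onto the neck only below about 0.9 (turn it back if it does not go down); above about 1.1 the thread holds it down
- cap_grip (a point): on the cap's axis (z, out of its top) at half the height of its black grip bar: 14 mm wide, 61 mm long, 26 mm high, along x, pointed nose at +x (33 mm out). The bar stands on an aluminium disc 72 mm across, 8 mm thick. Cap down: this point is on the tank's axis, 230 mm above the bench loose, 226 tight; disc top 13 mm lower, bar top 13 mm higher; tight, the nose points at the hinge
- brick: bystander: grey firebrick 114 x 230 x 64 mm with a steel soldering jig on top, 73 mm high in all; origin under its centre
- dish: bystander: terracotta dish of brass pieces, 88 mm across, 24 mm high; origin under its centre
- squeeze_bottle: bystander: white plastic squeeze bottle, 56 mm across, 135 mm high; origin under its centre
- beaker: bystander: open steel beaker, 72 mm across, 85 mm high; origin under its centre

How it is judged (in metres and radians):
On the way:
1. the cap is down on the neck, not yet screwed (value of joint filler_arm below 0.06 rad and value of joint filler_cap below 1.1 rad), for 0.2 s.
At the end, for the whole second after the job is handed in: the arm is down (filler_arm below 0.06 rad) and the cap is screwed tight (filler_cap above 2.15 rad of 2.3) (value of joint filler_arm below 0.06 rad and value of joint filler_cap above 2.15 rad); the robot touches nothing.
It fails at once if a bystander is moved by more than 30 mm (distance of any of brick, dish, squeeze_bottle, beaker from where it was at the start of the episode above 0.03 m).
It also fails if it takes over 58 s, if anything falls off the work surface, if the arm or the gripper's body presses on something with over 40 N, if the wrist force passes 120 N, or if a joint passes its speed limit or range.

ROBOT

A 6-joint arm with a two-finger parallel gripper is mounted at the origin on the work surface. World frame = base frame: x ahead of the robot, y to its left, z up, the work surface at z = 0. Lengths are in m, angles in degrees, forces in N, time in s.
With the tool pointing down it reaches from about 0.4 to 0.825 m from the base axis. Payload 7 kg.
Tool frame: the origin (TCP) lies between the finger pads; the fingertips stand 25 mm ahead of it and the grasp point (between the pads) lies 6 mm ahead of it; z points along the fingers, y is the line along which they close (so a half turn about z gives the same grasp; the last joint's range is limited). The gripper opens to 88 mm and grips with 3 to 60 N. Pads are 19 mm wide; open, the fingers measure 130 mm over their backs; the gripper's body (78 mm by 193 mm) begins 47 mm behind the grasp point.
Start: joints at [-56.774, 20.546, 0.682, 0, -70.136, -16.507], TCP at [0.194, -0.646, 0.252] pointing down, gripper open.
Joint ranges: [-176.03, 176.03], [-82.01, 121.73], [-58.28, 71.71], [-173.87, 95.51], [-174.79, -0.11], [-173.66, 173.66]. Speed limits (degrees/s): [136.94, 136.94, 172.46, 180, 180, 180].

INTERFACE

Orientations are given as [roll, pitch, yaw] about the fixed x, y, z axes, in that order (R = Rz(yaw) Ry(pitch) Rx(roll)).
In Python, from plant import ctrl gives the robot as it stands.
- The arm moves only by the shell command python3 drive.py 'ROWS'. ROWS is a JSON list of rows, 1 to 8 of them, each of 5 numbers: dx, dy, dz in m, then a turn about the tool's z in degrees, then the finger opening in m; each row is the pose to reach, as a shift and turn from the pose commanded when the command began, along the tool's axes at that moment; what a row does not reach only later rows make up. A row lasts 1/8 s, in which the tool goes at most 0.0625 m and 10.7 degrees, less where a joint would pass 70% of its speed; a pose out of reach is approached as far as the arm can. The fingers move at their own pace and stop on an object; the grip force is fixed at half the most. Time passes only in rows, so rows that do not move let the fingers close. It prints the time, the measured TCP pose, the force, the opening and the grip force at its end.
- ctrl.get_obs(): the state, without advancing time (a new reading comes with each control period).
- ctrl.snapshot(name): name is "scene" or "top" or "wrist"; returns a dict with "frame" (400x640x3 uint8, red, green, blue), "z_map" (400x640 float32, m along the optical axis (not along the pixel's ray), 0 where there is no reading), "fovy" (degrees; the focal length in pixels is half the picture's height over the tangent of half this angle, whatever the lens; pixels are square), "cx", "cy" (the principal point, pixels), "R" (3x3) and "t" (3): a world point X has camera coordinates R X + t; the wrist camera has in their place "T_tool_cam" (4x4, takes a point from camera to tool coordinates, whose origin is the TCP and whose axes are the flange's). Camera axes: x right, y down, z forward; pixel columns grow to the right and rows downward; lengths in m; the calibration is good to about 2 mm. A picture is of the moment at which its call begins: read the wrist's pose just before it.
- ctrl.close_job(): hands the job in; it is judged then, once.
The state is a dict: "clock": time; "joint_pos": joint angles; "qvel": joint speeds; "tau": joint torques, N m; "tool_pos": TCP position; "orientation": TCP orientation; "force": force on the tool from outside, world axes, zero at the start; "moment": the same for the moment, N m; "opening": finger opening in m; "gripper_force": force on a finger pad.
Only numpy, scipy, OpenCV 4.12 (cv2) and the standard library are available. Lean on these libraries where they do the work, as an engineer would, in place of code of your own. Each camera call takes 0.05 s, during which the arm holds its last target. There are 200 camera calls.

## Working session

There is one attempt and no reset: what is moved stays moved. The work goes in short steps, Python scripts to look and compute and a shell command to move; the robot and the scene stay as the last step left them, time stands still between calls to the robot, and variables do not carry over. Pictures are saved under pics/ and viewed, at most 10 in all, crops included, and the job is handed in when it is done.

```bash
ls; mkdir -p pics
python3 - <<'E'
from plant import ctrl
import cv2,numpy as np
o=ctrl.get_obs();print({k:np.round(v,3).tolist() for k,v in o.items()})
ims=[]
for n in("scene","top"):
    s=ctrl.snapshot(n);np.savez(f"pics/{n}0.npz",**s);cv2.imwrite(f"pics/{n}0.png",s["frame"][:,:,::-1]);print(n,s["fovy"],s["cx"],s["cy"],s["R"],s["t"])
E
```

```text
drive.py
pics
plant.py
{'clock': 0.0, 'joint_pos': [-56.776, 20.589, 0.633, -0.019, -70.137, -16.507], 'qvel': [-0.009, -0.032, 0.104, 0.011, -0.044, 0.045], 'tau': [-0.0, -58.272, 29.306, 6.997, 0.007, -0.0], 'tool_pos': [0.194, -0.646, 0.251], 'orientation': [179.906, -0.009, -163.289], 'force': [-0.068, 0.064, -0.645], 'moment': [0.017, 0.034, 0.039], 'gripper_force': 0.0, 'opening': 0.088}
scene 57.73067125940286 323.8437219885016 202.46160985104524 [[ 0.57450138  0.81837217  0.01466789]
 [ 0.67097167 -0.46061095 -0.58106331]
 [-0.46876985  0.34366341 -0.81372617]] [-0.39956548 -0.28061509  1.24984962]
top 42.270886535462395 314.2276638601703 202.4394020826764 [[-0.02598859 -0.99957373  0.01330265]
 [-0.99709784  0.02496707 -0.07192043]
 [ 0.07155765 -0.01513315 -0.99732166]] [0.08242233 0.61427129 1.53434642]
```
View pics/scene0.png

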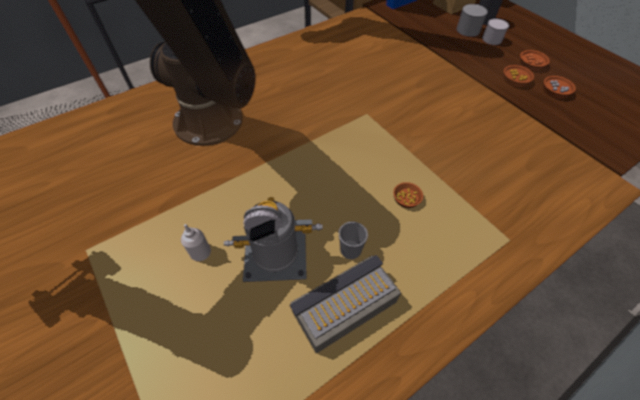

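View pics/top0.png

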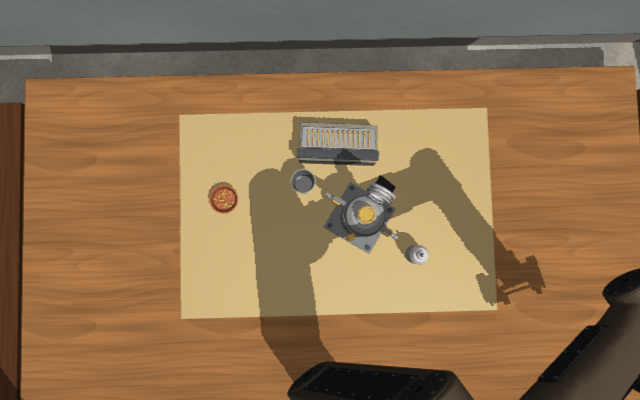

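The top picture shows the fluxer at about (365,214), with the open cap at (381,191) up and to the right, so the hinge lies toward +x, −y. The beaker is at (303,181), the bottle at (418,254), the brick at (338,142) and the dish at (223,198).

Create h.py:
```python
import numpy as np,cv2
def cloud(s):
    f=200/np.tan(np.radians(float(s["fovy"])/2));z=s["z_map"].astype(float)
    v,u=np.mgrid[:400,:640]
    P=np.stack([(u-s["cx"])/f*z,(v-s["cy"])/f*z,z],-1)
    return (P-s["t"])@s["R"], z>0
```

Run:
```python
import numpy as np,cv2
from h import *
a=np.load("pics/top0.npz");b=np.load("pics/scene0.npz")
P,ok=cloud(a);Q,okq=cloud(b)
for n,p in(("neck",(214,367)),("cap",(188,383)),("capbar",(184,385)),("bottle",(254,418)),("beaker",(181,303)),("brick",(140,338)),("table",(290,220)),("foot",(245,368)),("foot2",(186,350))):print(n,P[p].round(3))
M=ok&(P[...,2]>0.1)&(np.hypot(P[...,0]-P[214,367,0],P[...,1]-P[214,367,1])<.14)
# neck ~0.205, brass colored
for lo,hi in((.19,.215),(.12,.15),(.15,.19),(.215,.32)):
    m=M&(P[...,2]>lo)&(P[...,2]<hi);p=P[m];print(lo,hi,len(p),p.mean(0).round(4),p.min(0).round(3),p.max(0).round(3))
# foot fit
m=(P[...,2]>.004)&(P[...,2]<.016)&(np.hypot(P[...,0]-P[214,367,0],P[...,1]-P[214,367,1])<.13)&(a["frame"].max(-1).astype(int)-a["frame"].min(-1)<30)
p=P[m][:,:2].astype(np.float32);print("foot",len(p),cv2.minAreaRect(p))
M2=okq&(Q[...,2]>.16)&(np.hypot(Q[...,0]-P[214,367,0],Q[...,1]-P[214,367,1])<.14);print("scene hi",Q[M2].mean(0),Q[M2].min(0),Q[M2].max(0))
t=cv2.resize(a["frame"][160:275,280:440,::-1],None,fx=5,fy=5,interpolation=cv2.INTER_CUBIC)[:600]
cv2.imwrite("pics/c1.png",t)
```

```text
neck [ 0.569 -0.07   0.202]
cap [ 0.629 -0.103  0.285]
capbar [ 0.642 -0.111  0.262]
bottle [ 0.457 -0.222  0.107]
beaker [0.684 0.099 0.001]
brick [ 0.794 -0.007  0.075]
table [0.361 0.356 0.   ]
foot [ 0.484 -0.092  0.013]
foot2 [ 0.664 -0.044  0.009]
0.19 0.215 285 [ 0.5727 -0.0715  0.2017] [ 0.545 -0.111  0.19 ] [ 0.622 -0.042  0.211]
0.12 0.15 249 [ 0.5803 -0.0188  0.139 ] [ 0.501 -0.127  0.12 ] [0.635 0.035 0.15 ]
0.15 0.19 1066 [ 0.5659 -0.0655  0.1683] [ 0.511 -0.126  0.15 ] [0.627 0.011 0.19 ]
0.215 0.32 514 [ 0.6258 -0.1033  0.2643] [ 0.593 -0.141  0.218] [ 0.665 -0.066  0.293]
foot 888 ((0.5805156230926514, -0.05003832280635834), (0.2040463089942932, 0.15959668159484863), 58.15187454223633)
scene hi [ 0.61583251 -0.08868672  0.23389573] [ 0.51761326 -0.14087902  0.16003653] [ 0.66438336 -0.01726852  0.29009926]
```

View pics/c1.png

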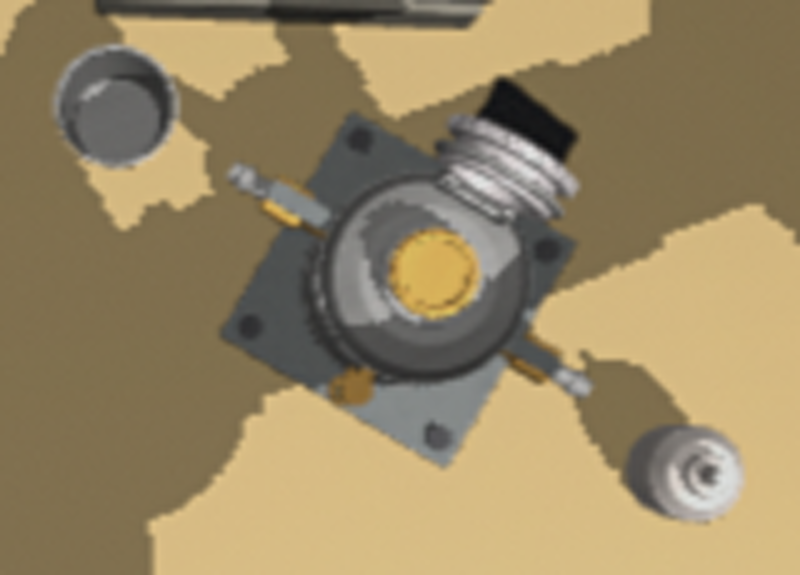

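```bash
cat >> h.py <<'E'
from scipy.spatial.transform import Rotation as Ro
def delta(ctrl,p,yaw):
    o=ctrl.get_obs();R=Ro.from_euler("xyz",o["orientation"],degrees=True).as_matrix()
    d=R.T@(np.array(p)-o["tool_pos"]);print("delta",d.round(4),"turn",round(o["orientation"][2]-yaw,1),"rows",np.linalg.norm(d)/.0625)
E
python3 - <<'E'
from h import *
from plant import ctrl
a=np.load("pics/top0.npz")
f=200/np.tan(np.radians(float(a["fovy"])/2));R=a["R"];t=a["t"]
def ray(u,v,z):
    d=R.T@np.array([(u-a["cx"])/f,(v-a["cy"])/f,1]);c=-R.T@t;return c+d*(z-c[2])/d[2]
F=ray(366.6,214.4,.205);print("F",F)
c=lambda u,v,z:ray(280+u/5,160+v/5,z)
v1=c(240,175,.135);v2=c(578,382,.135);w=v1-v2;print("valve",v1,v2,np.linalg.norm(w),(v1+v2)/2,"yaw",np.degrees(np.arctan2(w[1],w[0]))-90)
fc=[c(350,113,.008),c(576,242,.008),c(446,468,.008),c(220,333,.008)];print("foot",np.mean(fc,0),[np.linalg.norm(fc[i]-fc[i-1]).round(3) for i in range(4)])
for i,j in((0,1),(3,2)):
    w=fc[i]-fc[j];print("yaw",np.degrees(np.arctan2(w[1],w[0]))-90)
psi=np.radians(-31);ex=np.array([np.cos(psi),np.sin(psi)]);ey=np.array([-ex[1],ex[0]])
for n in("top","scene"):
    s=np.load(f"pics/{n}0.npz");P,ok=cloud(s);d=P[...,:2]-F[:2];m=ok&(P[...,2]>.215)&(np.hypot(*np.moveaxis(d,-1,0))<.14)
    X=np.c_[d[m]@ex,d[m]@ey,P[m][:,2]];dark=s["frame"][m].max(1)<45
    print(n,X.min(0),X.max(0),"dark",dark.sum(),X[dark].min(0),X[dark].max(0),np.median(X[dark],0))
p=F[:2]+.15*ex;print(p);delta(ctrl,[*p,.33],-121)
E
```

```text
F [ 0.56775714 -0.06847818  0.205     ]
valve [0.62788685 0.02946779 0.135     ] [ 0.50773954 -0.15527937  0.135     ] 0.22037897233994846 [ 0.5678132  -0.06290579  0.135     ] yaw -33.037307258447086
foot [ 0.56732705 -0.06980985  0.008     ] [np.float64(0.156), np.float64(0.158), np.float64(0.158), np.float64(0.159)]
yaw -31.321517872421715
yaw -32.319391575063904
top [ 0.04689324 -0.03866709  0.21839804] [0.09885123 0.03565168 0.2930417 ] dark 123 [ 0.07719547 -0.02511879  0.2407764 ] [0.09688451 0.02417063 0.27443783] [0.08767014 0.00319428 0.26239869]
scene [ 0.04730639 -0.03843768  0.22766598] [0.09917109 0.03635494 0.29009926] dark 360 [ 0.07257917 -0.02756048  0.23576235] [0.09917109 0.02453006 0.27276841] [0.08941396 0.00047632 0.25839068]
[ 0.69633224 -0.14573389]
delta [-0.6249  0.3349 -0.0789] turn -42.3 rows 11.414405518256002
```

Everything agrees: the neck axis is at (0.5675, −0.069), the foot measures 158 mm, yaw ≈ −32°, and the arm stands at about 1.6 rad with the bar end 98 mm from the axis. Next I move behind the cap with the fingers closed.

```bash
python3 drive.py '[[-0.05,0.03,-0.079,-10,0],[-0.11,0.06,-0.079,-20,0],[-0.17,0.09,-0.079,-30,0],[-0.22,0.12,-0.079,-41,0],[-0.27,0.145,-0.079,-41,0],[-0.32,0.172,-0.079,-41,0],[-0.37,0.2,-0.079,-41,0],[-0.42,0.225,-0.079,-41,0]]' && python3 drive.py '[[-0.036,-0.04,0,0,0],[-0.07,-0.08,0,0,0],[-0.07,-0.08,0,0,0]]'
python3 - <<'E'
from h import *
from plant import ctrl
delta(ctrl,[.6946,-.1484,.28],-122)
E
```

```text
clock: 1.1
tool_pos: [0.5288, -0.312, 0.3305]
orientation: [180.0, 0.0, -122.3]
force: [0.8, -1.1, -0.4]
opening: 0.0128
gripper_force: 0.0
clock: 1.48
tool_pos: [0.6354, -0.2959, 0.3273]
orientation: [179.8, -0.1, -122.2]
force: [-0.6, 0.8, -0.0]
opening: 0.0005
gripper_force: 0.0
delta [-0.1565  0.0282  0.0472] turn -0.2 rows 2.6535854702556634
```

```bash
python3 drive.py '[[-0.06,0.01,0,0,0],[-0.11,0.02,0,0,0],[-0.1565,0.028,0,0,0],[-0.1565,0.028,0.025,0,0],[-0.1565,0.028,0.047,0,0],[-0.1565,0.028,0.047,0,0]]'
python3 - <<'E'
from h import *
from plant import ctrl
delta(ctrl,[.6946,-.1484,.28],-122)
s=ctrl.snapshot("scene");cv2.imwrite("pics/s1.png",cv2.resize(s["frame"][120:320,160:420,::-1],None,fx=3,fy=3))
E
```

```text
clock: 2.22
tool_pos: [0.6913, -0.1501, 0.2816]
orientation: [179.8, -0.1, -122.3]
force: [0.4, -0.1, -0.5]
opening: 0.0
gripper_force: 0.0
delta [-0.0032 -0.0019  0.0016] turn -0.3 rows 0.06503444508005017
```

View pics/s1.png

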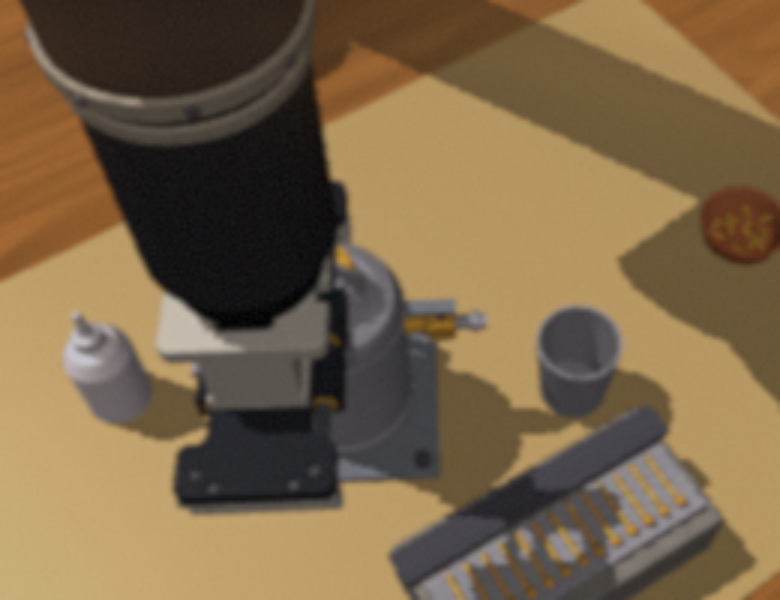

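The gripper stands behind the cap on the hinge side, at about (265,470) in the crop, with the fingers closed. Now the push toward the neck.

```bash
python3 drive.py '[[-0.003,0.02,0,0,0],[-0.003,0.03,0,0,0],[-0.003,0.04,0,0,0],[-0.003,0.05,0,0,0],[-0.003,0.06,0,0,0],[-0.003,0.067,0,0,0],[-0.003,0.074,0,0,0],[-0.003,0.08,0,0,0]]'; python3 drive.py '[[0,0.008,0,0,0],[0,0.016,0,0,0],[0,0.024,0,0,0],[0,0.03,0,0,0],[0,0.03,0,0,0]]'
python3 - <<'E'
from h import *
from plant import ctrl
s=ctrl.snapshot("scene");cv2.imwrite("pics/s2.png",cv2.resize(s["frame"][120:320,160:420,::-1],None,fx=3,fy=3))
P,ok=cloud(ctrl.snapshot("top"))
E
```

```text
clock: 3.28
tool_pos: [0.6262, -0.1045, 0.2834]
orientation: [180.0, -0.0, -122.3]
force: [-0.3, -0.2, 2.3]
opening: 0.0008
gripper_force: 1.0
clock: 3.9
tool_pos: [0.601, -0.0886, 0.2837]
orientation: [-180.0, 0.0, -122.3]
force: [0.9, -0.0, 0.4]
opening: 0.0006
gripper_force: 0.0
```

View pics/s2.png

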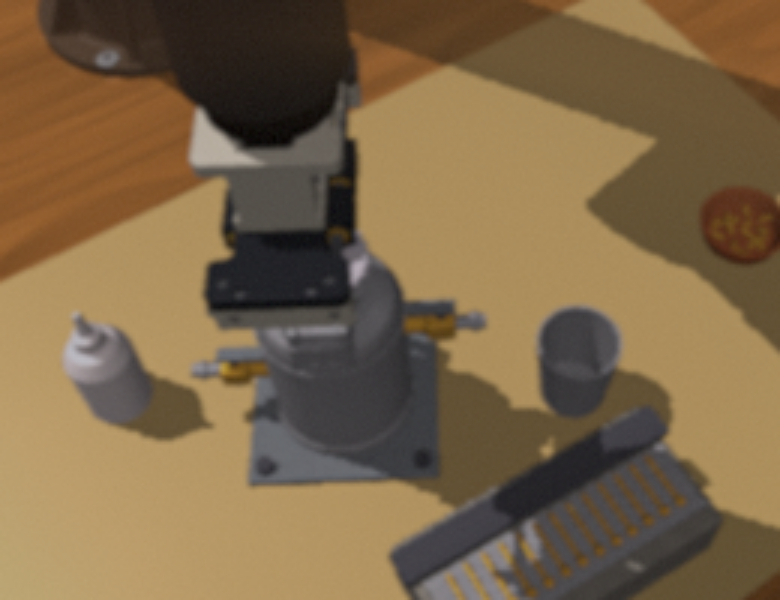

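The cap has left its upright position and the contact force has dropped to about zero. I raise the tool, open it, and look from above.

```bash
python3 drive.py '[[0,0,-0.06,0,0.088],[0,0,-0.11,0,0.088],[0,0.04,-0.14,0,0.088],[0,0.04,-0.14,0,0.088],[0,0.04,-0.14,0,0.088]]'
python3 - <<'E'
from h import *
from plant import ctrl
o=ctrl.get_obs();s=ctrl.snapshot("wrist");np.savez("pics/w1.npz",**s,p=o["tool_pos"],e=o["orientation"]);cv2.imwrite("pics/w1.png",s["frame"][:,:,::-1])
s["R"]=np.eye(3);s["t"]=np.zeros(3);P,ok=cloud(s)
T=s["T_tool_cam"];W=np.eye(4);W[:3,:3]=Ro.from_euler("xyz",o["orientation"],degrees=True).as_matrix();W[:3,3]=o["tool_pos"];M=W@T
P=P@M[:3,:3].T+M[:3,3]
F=np.array([.5675,-.069]);r=np.hypot(P[...,0]-F[0],P[...,1]-F[1])
m=ok&(r<.06)&(P[...,2]>.19)&(P[...,2]<.32)
print(M.round(3));print(np.histogram(P[m][:,2],bins=np.arange(.19,.325,.005)))
b=m&(P[...,2]>.233);p=P[b];print("bar",len(p),p.mean(0),p.min(0),p.max(0),cv2.minAreaRect(p[:,:2].astype(np.float32)))
d=m&(P[...,2]>.208)&(P[...,2]<.224);p=P[d];A=np.c_[p[:,:2],np.ones(len(p))];k=np.linalg.lstsq(A,p[:,2],rcond=None)[0];print("disc",k,p.mean(0),cv2.minEnclosingCircle(p[:,:2].astype(np.float32)))
E
```

```text
clock: 4.62
tool_pos: [0.5675, -0.0674, 0.4231]
orientation: [180.0, 0.0, -122.3]
force: [0.4, -0.4, -0.5]
opening: 0.045
gripper_force: 0.0
[[-0.845  0.514  0.144  0.529]
 [ 0.534  0.814  0.229 -0.13 ]
 [ 0.001  0.27  -0.963  0.556]
 [ 0.     0.     0.     1.   ]]
(array([  10,  134,  393,   66,  163, 1829,   25,   26,   25,   36,  590,
          0,    0,    0,    0,    0,    0,    0,    0,    0,    0,    0,
          0,    0,    0,    0]), array([0.19 , 0.195, 0.2  , 0.205, 0.21 , 0.215, 0.22 , 0.225, 0.23 ,
       0.235, 0.24 , 0.245, 0.25 , 0.255, 0.26 , 0.265, 0.27 , 0.275,
       0.28 , 0.285, 0.29 , 0.295, 0.3  , 0.305, 0.31 , 0.315, 0.32 ]))
bar 632 [ 0.56730371 -0.0697072   0.24173163] [ 0.55985745 -0.09759976  0.23368529] [ 0.5757872  -0.03677294  0.24429284] ((0.5676906704902649, -0.06710846722126007), (0.014201655052602291, 0.060728490352630615), 2.6299774646759033)
disc [1.82164908e-04 3.39561911e-03 2.16255959e-01] [ 0.56607864 -0.07190896  0.2161149 ] ((0.5678539872169495, -0.0694412812590599), 0.03718295320868492)
```

View pics/w1.png

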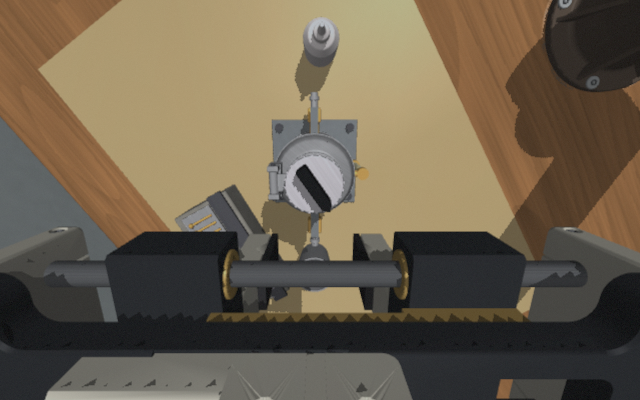

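The wrist picture shows the cap lying flat on the neck at about (315,185), with the disc at z = 0.2165 and the bar along yaw 92.6° (turn ≈ 0.12). I align over the bar and descend.

```bash
python3 drive.py '[[0,0,0.03,-10,0.07],[0,0,0.07,-20,0.07],[0.001,0,0.1,-30,0.07],[0.001,0.001,0.12,-35,0.07],[0.001,0.001,0.13,-35,0.07],[0.001,0.001,0.13,-35,0.07]]'
python3 - <<'E'
from h import *
from plant import ctrl
delta(ctrl,[.5677,-.0692,.244],-87.4)
E
```

```text
clock: 5.42
tool_pos: [0.566, -0.0681, 0.2924]
orientation: [179.9, -0.0, -87.4]
force: [-0.6, 0.4, 0.4]
opening: 0.0697
gripper_force: 0.0
delta [ 0.0012 -0.0017  0.0484] turn -0.0 rows 0.7756170417286602
```

```bash
python3 drive.py '[[0.001,-0.0015,0.02,0,0.07],[0.001,-0.0015,0.04,0,0.05],[0.001,-0.0015,0.048,0,0.035],[0.001,-0.0015,0.048,0,0.02],[0.001,-0.0015,0.048,0,0.005],[0.001,-0.0015,0.048,0,0.005],[0.001,-0.0015,0.048,0,0.005],[0.001,-0.0015,0.048,0,0.005]]'
```

```text
clock: 6.42
tool_pos: [0.5684, -0.0686, 0.246]
orientation: [-179.9, -0.0, -87.3]
force: [2.5, -0.1, 0.6]
opening: 0.0136
gripper_force: 30.0
```

```bash
python3 drive.py '[[0,0,0,8,0.005],[0,0,0.0005,16,0.005],[0,0,0.001,24,0.005],[0,0,0.001,32,0.005],[0,0,0.0015,40,0.005],[0,0,0.0015,48,0.005],[0,0,0.002,56,0.005],[0,0,0.002,64,0.005]]'; python3 -c "
from plant import ctrl
print(ctrl.get_obs()['moment'])"
```

```text
clock: 7.42
tool_pos: [0.5686, -0.0686, 0.2441]
orientation: [-179.9, 0.1, -151.5]
force: [2.4, 0.1, -0.3]
opening: 0.014
gripper_force: 30.0
[-0.14858155 -1.26668297  0.16338561]
```

```bash
python3 drive.py '[[0,0,0,8,0.005],[0,0,0.0005,16,0.005],[0,0,0.001,24,0.005],[0,0,0.001,32,0.005],[0,0,0.0015,40,0.005],[0,0,0.0015,48,0.005],[0,0,0.002,54,0.005],[0,0,0.002,58,0.005]]';python3 drive.py '[[0,0,0,2,0.005],[0,0,0,4,0.005],[0,0,0,6,0.005],[0,0,0,6,0.005]]'; python3 -c "
from plant import ctrl
o=ctrl.get_obs();print(o['moment'],o['joint_pos'])"
```

```text
clock: 8.43
tool_pos: [0.5687, -0.0688, 0.2423]
orientation: [179.9, 0.1, 150.6]
force: [3.1, -0.7, 0.2]
opening: 0.0141
gripper_force: 30.0
clock: 8.93
tool_pos: [0.5687, -0.0687, 0.2422]
orientation: [179.9, 0.1, 144.7]
force: [4.8, -1.4, 1.4]
opening: 0.0137
gripper_force: 30.6
[-0.37797792 -2.03973404  0.7037017 ] [ 1.27052572e+01  1.12748373e+01 -1.34189266e+01  4.48311019e-02
 -6.51826680e+01 -1.37990604e+02]
```

The moment about z rose from 0.16 to 0.70 N m, which fits the hard stop. I release, lift and check.

```bash
python3 drive.py '[[0,0,0,3,0.06],[0,0,0,3,0.06],[0,0,0,3,0.06],[0,0,-0.03,3,0.06],[0,0,-0.09,3,0.06],[0,0,-0.15,3,0.06],[0,0,-0.18,3,0.06],[0,0,-0.18,3,0.06]]'
python3 - <<'E'
from h import *
from plant import ctrl
o=ctrl.get_obs();s=ctrl.snapshot("wrist");cv2.imwrite("pics/w2.png",s["frame"][:,:,::-1])
s["R"]=np.eye(3);s["t"]=np.zeros(3);P,ok=cloud(s)
W=np.eye(4);W[:3,:3]=Ro.from_euler("xyz",o["orientation"],degrees=True).as_matrix();W[:3,3]=o["tool_pos"];M=W@s["T_tool_cam"]
P=P@M[:3,:3].T+M[:3,3]
m=ok&(np.hypot(P[...,0]-.5677,P[...,1]+.0692)<.06)&(P[...,2]<.32)
p=P[m&(P[...,2]>.23)];print("bar",len(p),p.min(0),p.max(0),cv2.minAreaRect(p[:,:2].astype(np.float32)))
p=P[m&(P[...,2]>.206)&(P[...,2]<.222)];print("disc",np.median(p,0),np.linalg.lstsq(np.c_[p[:,:2],np.ones(len(p))],p[:,2],rcond=None)[0])
E
```

```text
clock: 9.93
tool_pos: [0.5681, -0.0688, 0.4242]
orientation: [179.8, 0.2, 141.8]
force: [0.0, 1.4, 0.9]
opening: 0.0597
gripper_force: 0.0
bar 591 [ 0.54178256 -0.0878786   0.23037262] [ 0.59533803 -0.04895579  0.24019807] ((0.5696191191673279, -0.06958401203155518), (0.013974142260849476, 0.05937627702951431), 57.85820007324219)
disc [ 0.5661087  -0.06607062  0.21219561] [-0.00597005  0.00352885  0.21577143]
```

View pics/w2.png

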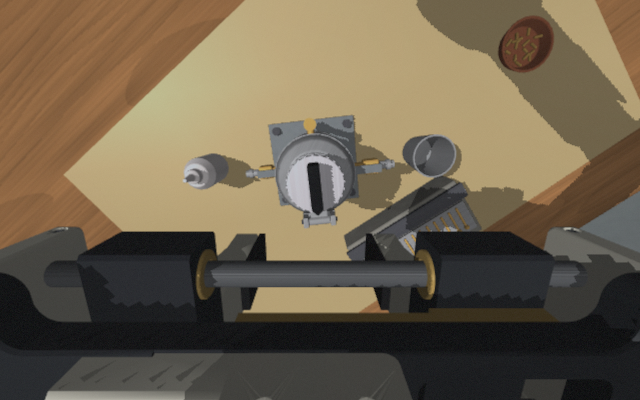

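The bar at (315,190) points at the hinge at (320,220), with its yaw at −32.1°, the same as the fluxer. The disc has sunk 4 mm, the bystanders look undisturbed, and the gripper is clear.

```bash
python3 -c "
from plant import ctrl
print(ctrl.close_job())"
```

```text
the job is handed in; nothing more can be done
None
```

The cap is swung down onto the neck and screwed to its hard stop, the gripper is clear, and the job is handed in at about 10 s of the 58 s allowed; no verdict was returned.

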